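# Clear the used coffee pods out of the pod tray

### The arm

A 7-joint arm with a two-finger parallel gripper is mounted at the origin on the work surface. World frame = base frame: x ahead of the robot, y to its left, z up, the work surface at z = 0. Lengths are in mm, angles in rad, forces in N, time in s.
With the tool pointing down it reaches from about 400 to 875 mm from the base axis. Payload 4.4 kg.
Tool frame: the origin (TCP) lies midway between the tips of the shut fingers; the grasp point (between the pads) lies 19 mm behind it (ctrl.grip_point_offset is the distance from the TCP to the grasp point, in mm); z points along the fingers, y is the line along which they close (so a half turn about z gives the same grasp; the last joint's range is limited). The gripper opens to 85 mm and grips with 20 to 120 N. Pads are 22 mm wide; open, the fingers measure 114 mm over their backs; the gripper's body (76 mm by 85 mm) begins 54 mm behind the grasp point. The pads swing forward as they close: fully open they stand 13 mm farther back than shut.
Start: joints at [-1.208, 0.628, 0.038, 1.517, -0.027, 0.996, -0.02], TCP at [270.236, 591.177, 231.313] pointing down, gripper open.
Joint ranges: [-3.06, 3.06], [-0.37, 2.12], [-1.25, 1.32], [0.18, 2.47], [-1.1, 4.24], [0.23, 1.98], [-2.94, 2.94]. Speed limits (rad/s): [2.57, 2.57, 3.14, 3.14, 3.14, 3.14, 3.14].

### API

Orientations are given as [roll, pitch, yaw] about the fixed x, y, z axes, in that order (R = Rz(yaw) Ry(pitch) Rx(roll)).
In Python, from cell import ctrl, camrig, read_state gives the robot as it stands (ctrl), with the cameras (camrig) and the readings as plain functions.
- The arm moves only by the tool step_hand, called after "Request:" as name([rows], argument=value, ...), one row to a line, values as JSON. Schema: {"type":"object","properties":{"offsets":{"type":"array","items":{"type":"number"},"minItems":7,"maxItems":84},"only":{"type":"string"},"quiet":{"type":"boolean"},"lines":{"type":"string"}},"required":["offsets"],"additionalProperties":false}. offsets is one flat list of numbers that holds 1 to 12 rows one after another, with no inner brackets; each row has 7 numbers: dx, dy, dz in shares of the most that a row can go, 1 being 50 mm, then a rotation vector rx, ry, rz in fractions of the full range, 1 being 60 degrees, then the finger opening in mm; each row shifts and turns the commanded pose from where the row before left it, along the tool's axes as they then stand; what a row does not reach is not made up. A row lasts 1/10 s, in which the tool goes at most 50 mm and 0.15 rad, less where a joint would pass 70% of its speed; a pose out of reach is approached as far as the arm can. The fingers move at their own pace and stop on an object; the grip force is fixed at half the most. Time passes only in rows, so rows that do not move let the fingers close. The tool returns the time, the measured TCP pose, the force, the opening and the grip force at its end. only (a regular expression) keeps the lines of the reply that match it, lines (a string "A,B") keeps lines A to B, and quiet returns only ok. No shift or turn number may pass 1 either way. Input that does not fit is refused with a message, and nothing moves.
- read_state(): the state, without advancing time (a new reading comes with each control period).
- camrig.get_image(name): name is "scene" or "top" or "wrist"; returns the picture (384x512x3 uint8, blue, green, red); there is no depth.
- camrig.calibration(name): a dict with "fx", "fy", "cx", "cy" (pixels), "k1" (the pictures are not rectified: a ray, as slopes to the right and down, at radius r is drawn at 1 + k1 r^2 times it, then the intrinsics apply), "rvec" (rotation vector, rad) and "tvec" (3), from world to camera coordinates, as OpenCV has them; the wrist camera has in their place "hand_eye" (4x4, takes a point from camera to tool coordinates, whose origin is the TCP and whose axes are the flange's). Camera axes: x right, y down, z forward; pixel columns grow to the right and rows downward; lengths in mm; the calibration is good to about 2 mm. A picture is of the moment at which its call begins: read the wrist's pose just before it. calibration takes no time and is no camera call.
- ctrl.finish_job(): hands the job in; it is judged then, once.
The state is a dict: "clock": time; "qpos": joint angles; "qd": joint speeds; "tau": joint torques, N m; "eef_pos": TCP position; "tool_rot": TCP orientation; "force": force on the tool from outside, world axes, zero at the start; "torque": the same for the moment, N m; "width": finger opening in mm; "gripper_force": force on a finger pad.
Only numpy, scipy, OpenCV 4.12 (cv2) and the standard library are available. Lean on these libraries where they do the work, as an engineer would, in place of code of your own. Each camera call takes 0.05 s, during which the arm holds its last target. There are 200 camera calls.

### The job

Two of the six coffee pods in the white tray are used: their lids are dark brown and pierced. Pluck both out and put them in the green waste tub; leave the four fresh gold-lidded pods standing in their pockets, and the spoon lying where it is.

Things in the scene. Friction and masses are not known exactly. Their poses are not given: they have to be found in the camera images.
- used_a: Coffee pod, 30 mm tall, standing lid up: bright aluminium cup (25 mm across at the foot, 29 mm from 3 mm up, 31 mm under the rim) with a round rim of 38 mm diameter and 3.5 mm thickness at the very top; about 16 g. Origin: centre of its underside; z up through the lid. This one is USED: the lid is dark brown with seven small pale pierced holes. It starts in one of the six tray pockets.
- used_b: Coffee pod, 30 mm tall, standing lid up: bright aluminium cup (25 mm across at the foot, 29 mm from 3 mm up, 31 mm under the rim) with a round rim of 38 mm diameter and 3.5 mm thickness at the very top; about 16 g. Origin: centre of its underside; z up through the lid. This one is USED: the lid is dark brown with seven small pale pierced holes. It starts in one of the six tray pockets.
- fresh_a: Coffee pod, 30 mm tall, standing lid up: bright aluminium cup (25 mm across at the foot, 29 mm from 3 mm up, 31 mm under the rim) with a round rim of 38 mm diameter and 3.5 mm thickness at the very top; about 16 g. Origin: centre of its underside; z up through the lid. This one is FRESH: the lid is plain gold. It starts in one of the six tray pockets and must stay there.
- fresh_b: Coffee pod, 30 mm tall, standing lid up: bright aluminium cup (25 mm across at the foot, 29 mm from 3 mm up, 31 mm under the rim) with a round rim of 38 mm diameter and 3.5 mm thickness at the very top; about 16 g. Origin: centre of its underside; z up through the lid. This one is FRESH: the lid is plain gold. It starts in one of the six tray pockets and must stay there.
- fresh_c: Coffee pod, 30 mm tall, standing lid up: bright aluminium cup (25 mm across at the foot, 29 mm from 3 mm up, 31 mm under the rim) with a round rim of 38 mm diameter and 3.5 mm thickness at the very top; about 16 g. Origin: centre of its underside; z up through the lid. This one is FRESH: the lid is plain gold. It starts in one of the six tray pockets and must stay there.
- fresh_d: Coffee pod, 30 mm tall, standing lid up: bright aluminium cup (25 mm across at the foot, 29 mm from 3 mm up, 31 mm under the rim) with a round rim of 38 mm diameter and 3.5 mm thickness at the very top; about 16 g. Origin: centre of its underside; z up through the lid. This one is FRESH: the lid is plain gold. It starts in one of the six tray pockets and must stay there.
- tray: White pod tray, 150 (x) x 216 (y) mm, 14 mm high, fixed to the worktop, on the robot's left or right. Origin: centre of its underside, on the worktop. Six round pockets 32 mm wide, 10 mm deep, at x = -33 and 33, y = -66, 0 and 66 mm, a pod in each standing 20 mm out (rim top 34 mm above the worktop). Gap between neighbouring rims: 28 mm both ways.
- tub: Green open-topped square waste tub, 150 x 150 mm outside, 90 mm high, walls and floor 4 mm, fixed to the worktop, on the other side from the tray. Origin: centre of its underside; x and y along its sides, z up.
- spoon: Bystander: steel coffee spoon with a round bowl, 150 mm long, lying flat on the worktop between the tray and the tub, pointing away from the robot. Origin: near its middle, on the worktop.

How it is judged:
By the outcome, as a careful person would: the job done as asked, in the order asked, and still so for the second after the job is handed in, with the robot touching nothing.
It also fails if it takes over 53 s, if anything falls off the work surface, if the arm or the gripper's body presses on something with over 40 N, if the wrist force passes 120 N, or if a joint passes its speed limit or range.

## Working session

There is one attempt and no reset: what is moved stays moved. The work goes in short steps, Python scripts to look and compute and a tool call to move; the robot and the scene stay as the last step left them, time stands still between calls to the robot, and variables do not carry over. Pictures are saved under pics/ and viewed, at most 10 in all, crops included, and the job is handed in when it is done.

```bash
ls; mkdir -p pics; python3 - <<'E'
from cell import ctrl, camrig, read_state
import cv2
s=read_state();print(s['clock'],s['eef_pos'],s['tool_rot'],s['width'])
for n in ('top','scene'):
    cv2.imwrite(f'pics/{n}0.png',camrig.get_image(n)); print(camrig.calibration(n))
print(camrig.calibration('wrist'))
E
```

```text
cell.py
pics
0.0 [270.00118596 590.61053462 230.41462016] [-3.13977499e+00  2.91806837e-05  2.71275626e+00] 85.39311904789878
{'fx': 459.3313178697404, 'fy': 459.3313178697404, 'cx': 253.38727715570238, 'cy': 185.40118048616873, 'k1': -0.16899375917033124, 'rvec': array([ 2.13866073, -2.09768447,  0.14959751]), 'tvec': array([ -7.77802641, 539.4866111 , 888.52752566])}
{'fx': 480.21455704821034, 'fy': 480.21455704821034, 'cx': 256.0988697693342, 'cy': 191.79243628975155, 'k1': 0.036126121597578324, 'rvec': array([ 0.87613973,  2.59204649, -0.97186095]), 'tvec': array([ 421.31686255, -231.0052765 , 1171.11434043])}
{'fx': 305.9055323689415, 'fy': 305.9055323689415, 'cx': 253.92102061443404, 'cy': 193.80085533125566, 'k1': -0.08292597680628845, 'hand_eye': array([[ 4.01890599e-04, -9.51416048e-01, -3.07908010e-01,
         7.89769494e+01],
       [ 9.99998522e-01, -1.32363743e-04,  1.71422301e-03,
         5.67026347e-01],
       [-1.67169513e-03, -3.07908244e-01,  9.51414588e-01,
        -1.42839596e+02],
       [ 0.00000000e+00,  0.00000000e+00,  0.00000000e+00,
         1.00000000e+00]])}
```

View pics/top0.png

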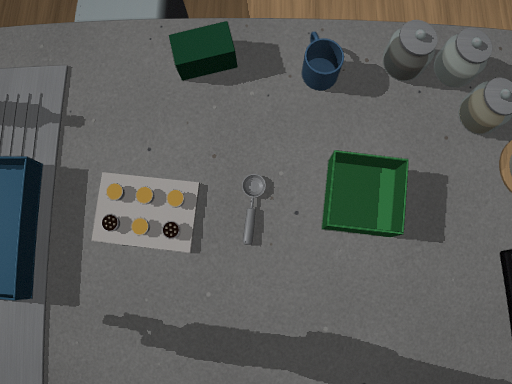

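View pics/scene0.png

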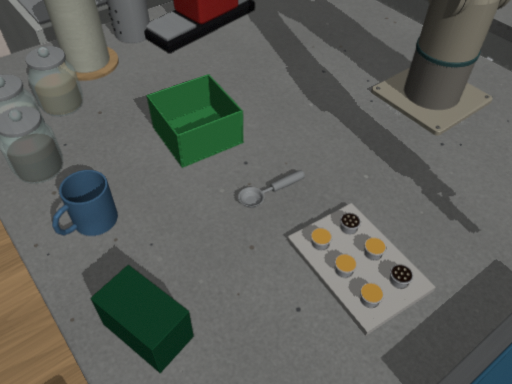

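The top view shows the used pods at about (110,223) and (171,230), the tub at about (366,194) and the spoon at about (252,208). In the scene view the used pods are at about (350,222) and (401,275). I'll enlarge both.

```bash
python3 - <<'E'
import cv2
a=cv2.imread('pics/top0.png')[165:260,85:205];b=cv2.imread('pics/scene0.png')[200:330,285:440]
cv2.imwrite('pics/tc.png',cv2.resize(a,None,fx=6,fy=6,interpolation=2))
cv2.imwrite('pics/sc.png',cv2.resize(b,None,fx=4.5,fy=4.5,interpolation=2)[:600])
E
```

```text
(no output)
```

View pics/tc.png

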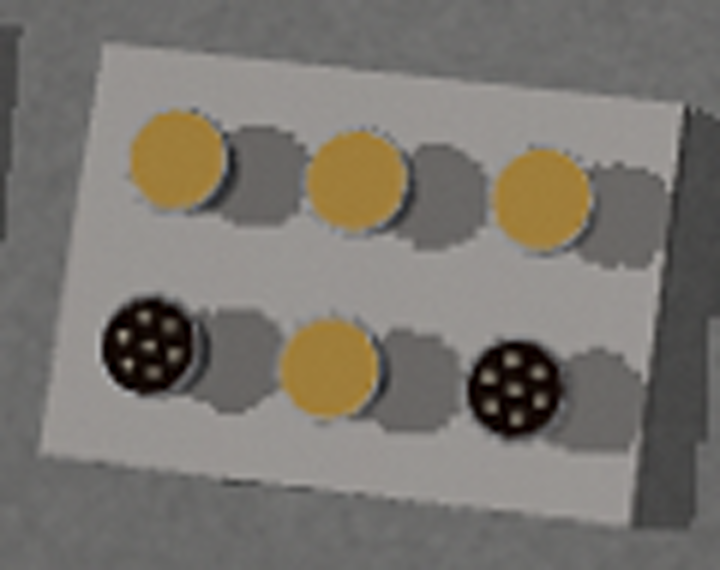

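View pics/sc.png

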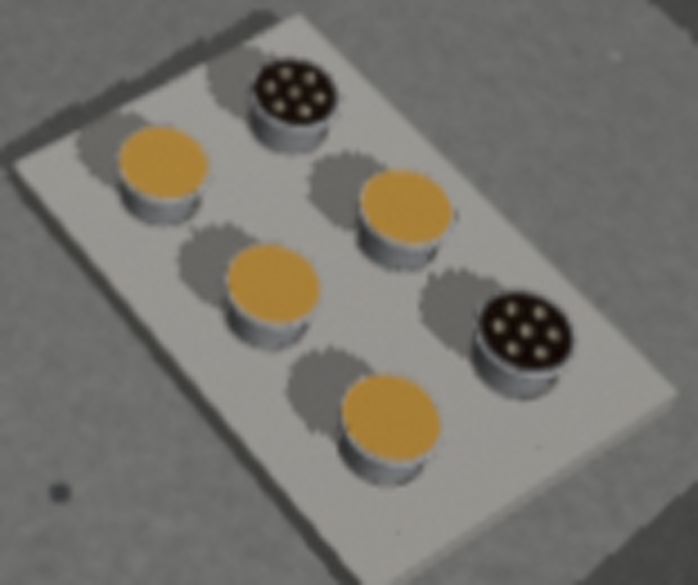

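Enlarged, the used lids are at top-crop (149,346) and (514,389), and at scene-crop (526,330) and (294,93). The four gold ones are read too. Next I triangulate.

```bash
cat > h.py <<'E'
import numpy as np, cv2
from cell import ctrl, camrig, read_state
from scipy.spatial.transform import Rotation as Ro
from scipy.optimize import least_squares
def ray(n,px):
    c=camrig.calibration(n)
    s=(np.array(px,float)-[c['cx'],c['cy']])/c['fx']
    u=s.copy()
    for _ in range(20): u=s/(1+c['k1']*(u@u))
    if 'rvec' in c:
        R=Ro.from_rotvec(c['rvec']).as_matrix().T; return -R@c['tvec'], R@np.r_[u,1]
    st=read_state(); T=np.eye(4); T[:3,:3]=Ro.from_euler('xyz',st['tool_rot']).as_matrix(); T[:3,3]=st['eef_pos']
    T=T@c['hand_eye']; return T[:3,3],T[:3,:3]@np.r_[u,1]
def tri(a,b):
    A=0;B=0
    for o,d in (a,b):
        d=d/np.linalg.norm(d);P=np.eye(3)-np.outer(d,d);A=A+P;B=B+P@o
    return np.linalg.solve(A,B)
def onz(r,z): o,d=r; return o+d*(z-o[2])/d[2]
E
python3 - <<'E'
from h import *
np.set_printoptions(precision=1,suppress=True)
t=[(514,389),(330,369),(149,346),(543,200),(358,182),(179,161)]
s=[(294,93),(405,207),(526,330),(163,162),(273,283),(391,418)]
for a,b in zip(t,s):
    ra=ray('top',np.array(a)/6-.42+[85,165]);rb=ray('scene',np.array(b)/4.5-.4+[285,200])
    print(tri(ra,rb),onz(ra,34),onz(rb,34))
print('tub')
for a,b in zip([(331,153),(408,157),(404,235),(324,230)],[(184,160),(149,95),(208,79),(242,119)]):
    ra=ray('top',a);rb=ray('scene',b);print(tri(ra,rb),onz(ra,90),onz(rb,90))
for p in [(103,45),(685,103),(632,525),(41,457)]: print('tray',onz(ray('top',np.array(p)/6-.42+[85,165]),14))
print('spoon',onz(ray('top',(254,180)),10),onz(ray('top',(249,243)),10))
R=Ro.from_euler('xyz',read_state()['tool_rot']).as_matrix();print(R)
E
```

```text
[447.7 171.2  33.7] [447.1 171.8  34. ] [448.6 170.6  34. ]
[452.8 236.5  33. ] [452.2 236.8  34. ] [454.1 236.3  34. ]
[458.8 301.7  34.2] [458.4 302.4  34. ] [459.3 301.2  34. ]
[513.2 164.4  33.4] [512.6 164.8  34. ] [514.2 164.1  34. ]
[518.2 230.4  32.9] [517.6 230.7  34. ] [519.4 230.4  34. ]
[524.4 296.3  31.9] [523.8 296.   34. ] [526.  296.6  34. ]
tub
[ 608.7 -153.4   28.7] [ 599.1 -149.8   90. ] [632.  -90.7  90. ]
[ 590.8 -300.7   92.5] [ 594.2 -303.9   90. ] [ 587.7 -300.1   90. ]
[ 441.5 -296.9   70.2] [ 440.  -290.8   90. ] [ 456.1 -273.2   90. ]
[ 453.9 -142.5   62.4] [ 447.9 -135.4   90. ] [ 476.5 -120.2   90. ]
tray [569. 335.  14.]
tray [551.  119.8  14. ]
tray [402.4 132.5  14. ]
tray [419.3 347.2  14. ]
spoon [557.4   2.8  10. ] [424.3  10.3  10. ]
[[-0.9  0.4 -0. ]
 [ 0.4  0.9 -0. ]
 [-0.  -0.  -1. ]]
```

The rows are not in the units I measure in: shifts go in shares of 50 mm and turns go in shares of 60 degrees. I convert before sending: -36.5 mm is -0.73, 30 mm is 0.6, 0.147 rad / 1.0472 = 0.1404.

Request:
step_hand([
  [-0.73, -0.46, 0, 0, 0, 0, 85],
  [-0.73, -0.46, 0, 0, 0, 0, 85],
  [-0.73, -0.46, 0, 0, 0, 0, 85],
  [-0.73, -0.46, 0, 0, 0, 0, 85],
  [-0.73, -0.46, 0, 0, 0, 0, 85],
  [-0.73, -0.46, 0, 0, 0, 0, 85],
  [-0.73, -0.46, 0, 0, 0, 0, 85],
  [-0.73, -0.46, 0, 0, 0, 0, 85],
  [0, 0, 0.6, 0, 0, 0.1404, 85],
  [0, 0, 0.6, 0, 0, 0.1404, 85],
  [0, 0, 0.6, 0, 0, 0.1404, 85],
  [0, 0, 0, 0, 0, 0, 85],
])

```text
refused: offsets[0]: [-0.73, -0.46, 0, 0, 0, 0, 85] is not of type 'number' (schema: type "number"). Nothing was moved.
```

I used the wrong layout. The manual says one flat list, 7 numbers to a row, no inner brackets; once more.

Request:
step_hand(offsets=[-0.73, -0.46, 0, 0, 0, 0, 85, -0.73, -0.46, 0, 0, 0, 0, 85, -0.73, -0.46, 0, 0, 0, 0, 85, -0.73, -0.46, 0, 0, 0, 0, 85, -0.73, -0.46, 0, 0, 0, 0, 85, -0.73, -0.46, 0, 0, 0, 0, 85, -0.73, -0.46, 0, 0, 0, 0, 85, -0.73, -0.46, 0, 0, 0, 0, 85, 0, 0, 0.6, 0, 0, 0.1404, 85, 0, 0, 0.6, 0, 0, 0.1404, 85, 0, 0, 0.6, 0, 0, 0.1404, 85, 0, 0, 0, 0, 0, 0, 85])

```text
clock: 1.3
eef_pos: [456.5, 300.6, 137.7]
tool_rot: [-3.133, -0.0, 2.271]
force: [-0.4, -0.1, 0.2]
width: 85.2
gripper_force: 0.0
```

```bash
python3 - <<'E'
from h import *
s=read_state();print(s['eef_pos'],s['tool_rot'],s['qpos'],s['clock'])
R=Ro.from_euler('xyz',s['tool_rot']).as_matrix()
print(R.T@(np.array([459,302,100])-s['eef_pos']))
cv2.imwrite('pics/w1.png',camrig.get_image('wrist'))
E
```

```text
[456.51632931 300.62445849 137.7366158 ] [-3.13305579e+00 -2.55750152e-04  2.27133596e+00] [-0.73009456  0.61629953  0.14616441  1.89370155 -0.13873132  0.64983902
  0.2014363 ] 1.3
[-0.55910676  3.10751399 37.71132009]
```

View pics/w1.png

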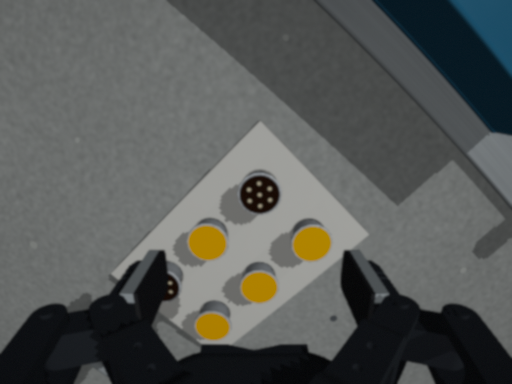

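The wrist view shows the far used pod at (260,194), the near one at (168,287), half behind a finger, and gold lids at (208,242), (312,242), (259,285) and (212,325).

```bash
python3 - <<'E'
from h import *
for p in [(260,194),(208,242),(312,242),(259,285),(212,325)]: print(p,onz(ray('wrist',p),34).round(1))
E
```

```text
(260, 194) [463.  304.3  34. ]
(208, 242) [456.9 239.2  34. ]
(312, 242) [528.5 300.2  34. ]
(259, 285) [521.7 234.6  34. ]
(212, 325) [517.  167.2  34. ]
```

Scaled: 35 mm is 0.7, 30 mm is 0.6.

Request:
step_hand(offsets=[-0.02, 0.09, 0.6, 0, 0, 0, 85, 0, 0, 0.7, 0, 0, 0, 85, 0, 0, 0.6, 0, 0, 0, 85, 0, 0, 0.3, 0, 0, 0, 85, 0, 0, 0.16, 0, 0, 0, 85, 0, 0, 0, 0, 0, 0, 85])

```text
clock: 1.95
eef_pos: [463.7, 304.8, 23.6]
tool_rot: [3.141, -0.0, 2.273]
force: [0.3, -1.2, 0.5]
width: 84.6
gripper_force: 0.0
```

Scaled: 6 mm is 0.12, -1.5 mm is -0.03.

Request:
step_hand(offsets=[0, -0.03, 0.12, 0, 0, 0, 85, 0, 0, 0, 0, 0, 0, 34, 0, 0, 0, 0, 0, 0, 34, 0, 0, 0, 0, 0, 0, 34, 0, 0, 0, 0, 0, 0, 34, 0, 0, 0, 0, 0, 0, 34, 0, 0, 0, 0, 0, 0, 34, 0, 0, 0, 0, 0, 0, 34])

```text
clock: 2.75
eef_pos: [461.7, 303.2, 18.0]
tool_rot: [-3.141, -0.0, 2.272]
force: [-2.9, -2.3, 6.8]
width: 35.2
gripper_force: 46.3
```

Scaled: -40 mm is -0.8, -30 mm is -0.6.

Request:
step_hand(offsets=[0, 0, 0, 0, 0, 0, 25, 0, 0, 0, 0, 0, 0, 25, 0, 0, -0.16, 0, 0, 0, 25, 0, 0, -0.3, 0, 0, 0, 25, 0, 0, -0.6, 0, 0, 0, 25, 0, 0, -0.8, 0, 0, 0, 25, 0, 0, -0.8, 0, 0, 0, 25, 0, 0, 0, 0, 0, 0, 25])

```text
clock: 3.55
eef_pos: [465.8, 305.8, 156.6]
tool_rot: [3.13, 0.001, 2.272]
force: [0.5, 0.0, 0.8]
width: 34.6
gripper_force: 59.7
```

```bash
python3 - <<'E'
from h import *
s=read_state();print(s['qpos'])
cv2.imwrite('pics/w2.png',camrig.get_image('wrist'))
E
```

```text
[-0.73297646  0.59264084  0.15414012  1.86967644 -0.13741332  0.67751017
  0.20235618]
```

View pics/w2.png

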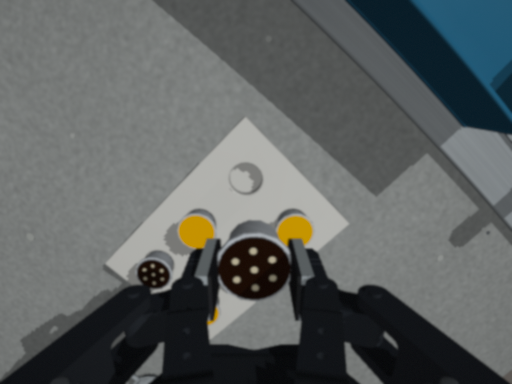

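The wrist view shows the used pod held at (254,265) and its pocket empty at (246,178). The other used pod, at (154,271), and the gold pods are undisturbed. Now I carry it to the tub.

Scaled: -38.5 mm is -0.77, -24.6 mm is -0.492.

Request:
step_hand(offsets=[-0.77, -0.492, 0, 0, 0, 0, 25, -0.77, -0.492, 0, 0, 0, 0, 25, -0.77, -0.492, 0, 0, 0, 0, 25, -0.77, -0.492, 0, 0, 0, 0, 25, -0.77, -0.492, 0, 0, 0, 0, 25, -0.77, -0.492, 0, 0, 0, 0, 25, -0.77, -0.492, 0, 0, 0, 0, 25, -0.77, -0.492, 0, 0, 0, 0, 25, -0.77, -0.492, 0, 0, 0, 0, 25, -0.77, -0.492, 0, 0, 0, 0, 25, -0.77, -0.492, 0, 0, 0, 0, 25, -0.77, -0.492, 0, 0, 0, 0, 25])

```text
clock: 4.8
eef_pos: [533.9, -241.4, 149.6]
tool_rot: [-3.141, -0.002, 2.272]
force: [1.4, 1.5, -0.4]
width: 34.6
gripper_force: 59.7
```

Request:
step_hand(offsets=[0, 0, 0, 0, 0, 0, 25, 0, 0, 0, 0, 0, 0, 25])

```text
clock: 5.0
eef_pos: [533.5, -240.9, 149.4]
tool_rot: [-3.141, -0.002, 2.269]
force: [-0.4, 0.7, -0.5]
width: 34.2
gripper_force: 59.7
```

```bash
python3 - <<'E'
from h import *
s=read_state();print(s['eef_pos'],s['qpos'])
cv2.imwrite('pics/t2.png',cv2.resize(camrig.get_image('top')[120:270,290:450],None,fx=3.5,fy=3.5))
E
```

```text
[ 533.47065137 -240.88659562  149.3766844 ] [ 0.32698842  0.63850432  0.07715392  1.78306696 -0.06924539  0.72461719
  1.13894326]
```

View pics/t2.png

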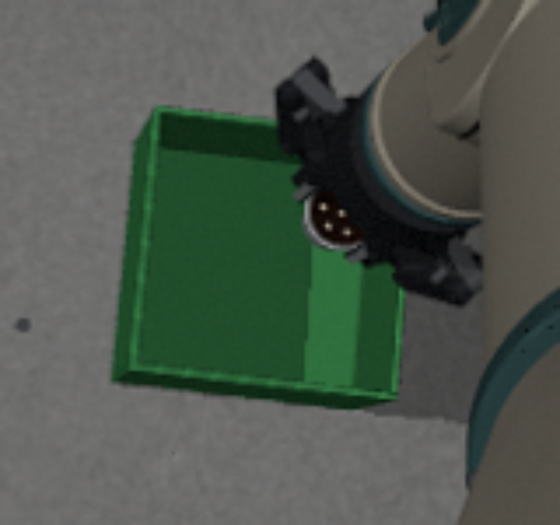

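The view shows the pod over the tub's inner area at (335,215) in the crop, clear of the walls.

Scaled: -40 mm is -0.8, -30 mm is -0.6.

Request:
step_hand(offsets=[0.12, 0, 0.5, 0, 0, 0, 25, 0, 0, 0.5, 0, 0, 0, 25, 0, 0, 0.4, 0, 0, 0, 25, 0, 0, 0, 0, 0, 0, 25, 0, 0, 0, 0, 0, 0, 60, 0, 0, 0, 0, 0, 0, 60, 0, 0, 0, 0, 0, 0, 60, 0, 0, 0, 0, 0, 0, 60, 0, 0, -0.6, 0, 0, 0, 60, 0, 0, -0.8, 0, 0, 0, 60])

```text
clock: 6.05
eef_pos: [529.3, -234.7, 149.8]
tool_rot: [-3.14, -0.004, 2.272]
force: [1.6, -0.1, 0.7]
width: 60.0
gripper_force: 0.0
```

Scaled: 36.3 mm is 0.726, 20.3 mm is 0.406.

Request:
step_hand(offsets=[0.726, 0.406, 0, 0, 0, 0, 85, 0.726, 0.406, 0, 0, 0, 0, 85, 0.726, 0.406, 0, 0, 0, 0, 85, 0.726, 0.406, 0, 0, 0, 0, 85, 0.726, 0.406, 0, 0, 0, 0, 85, 0.726, 0.406, 0, 0, 0, 0, 85, 0.726, 0.406, 0, 0, 0, 0, 85, 0.726, 0.406, 0, 0, 0, 0, 85, 0.726, 0.406, 0, 0, 0, 0, 85, 0.726, 0.406, 0, 0, 0, 0, 85, 0, 0, 0, 0, 0, 0, 85, 0, 0, 0, 0, 0, 0, 85])

```text
clock: 7.25
eef_pos: [451.6, 174.1, 150.6]
tool_rot: [3.141, 0.0, 2.275]
force: [0.3, -1.4, 0.9]
width: 84.9
gripper_force: 0.0
```

Request:
step_hand(offsets=[0, 0, 0, 0, 0, 0, 85, 0, 0, 0, 0, 0, 0, 85])

```text
clock: 7.45
eef_pos: [452.2, 171.3, 150.5]
tool_rot: [-3.141, 0.001, 2.269]
force: [-0.1, 0.3, 0.4]
width: 84.6
gripper_force: 0.0
```

```bash
python3 - <<'E'
from h import *
s=read_state();print(s['eef_pos'],s['qpos'])
w=camrig.get_image('wrist');t=camrig.get_image('top')[130:260,80:420]
cv2.imwrite('pics/m3.png',np.vstack([w,cv2.resize(t,(512,196))]))
E
```

```text
[452.22489751 171.32567379 150.4893777 ] [-0.51536272  0.52175193  0.13564102  2.05688226 -0.12395717  0.57037299
  0.40494128]
```

View pics/m3.png

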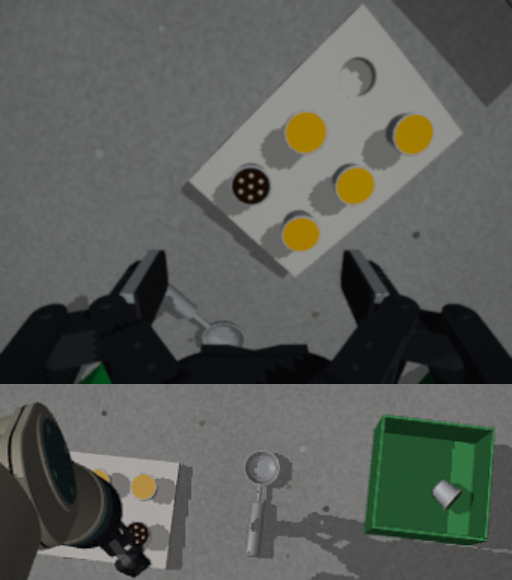

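The first pod lies in the tub, and the other used pod is at (251,185) in the wrist view. The spoon and the gold pods are undisturbed.

```bash
python3 - <<'E'
from h import *
s=read_state();R=Ro.from_euler('xyz',s['tool_rot']).as_matrix()
p=onz(ray('wrist',(251,185)),34);print(s['eef_pos'],p,R.T@(p-s['eef_pos']))
print(onz(ray('wrist',(306,132)),34))
E
```

```text
[452.14676416 171.66086906 150.38989141] [448.51565774 173.38056906  34.        ] [  3.68790503  -1.66407465 116.38891415]
[454.15551225 238.74506455  34.        ]
```

Scaled: 35 mm is 0.7, 30 mm is 0.6.

Request:
step_hand(offsets=[0.05, -0.05, 0.6, 0, 0, 0, 85, 0, 0, 0.7, 0, 0, 0, 85, 0, 0, 0.7, 0, 0, 0, 85, 0, 0, 0.4, 0, 0, 0, 85, 0, 0, 0.16, 0, 0, 0, 85, 0, 0, 0, 0, 0, 0, 85, 0, 0, 0, 0, 0, 0, 85])

```text
clock: 8.25
eef_pos: [448.9, 173.2, 23.0]
tool_rot: [3.14, 0.0, 2.271]
force: [-0.1, 0.2, 0.1]
width: 84.8
gripper_force: 0.0
```

Scaled: 5 mm is 0.1.

Request:
step_hand(offsets=[0, 0, 0.1, 0, 0, 0, 85, 0, 0, 0, 0, 0, 0, 25, 0, 0, 0, 0, 0, 0, 25, 0, 0, 0, 0, 0, 0, 25, 0, 0, 0, 0, 0, 0, 25, 0, 0, 0, 0, 0, 0, 25, 0, 0, 0, 0, 0, 0, 25, 0, 0, 0, 0, 0, 0, 25, 0, 0, 0, 0, 0, 0, 25])

```text
clock: 9.15
eef_pos: [448.2, 173.3, 18.0]
tool_rot: [3.141, 0.0, 2.272]
force: [-1.1, -0.1, 7.4]
width: 34.1
gripper_force: 58.8
```

Scaled: -40 mm is -0.8, -30 mm is -0.6.

Request:
step_hand(offsets=[0, 0, -0.16, 0, 0, 0, 25, 0, 0, -0.3, 0, 0, 0, 25, 0, 0, -0.6, 0, 0, 0, 25, 0, 0, -0.8, 0, 0, 0, 25, 0, 0, -0.8, 0, 0, 0, 25, 0, 0, 0, 0, 0, 0, 25])

```text
clock: 9.75
eef_pos: [451.3, 174.5, 155.2]
tool_rot: [3.132, 0.003, 2.272]
force: [1.0, 1.3, -0.5]
width: 34.4
gripper_force: 59.7
```

Request:
step_hand(offsets=[-0.748, -0.398, 0, 0, 0, 0, 25, -0.748, -0.398, 0, 0, 0, 0, 25, -0.748, -0.398, 0, 0, 0, 0, 25, -0.748, -0.398, 0, 0, 0, 0, 25, -0.748, -0.398, 0, 0, 0, 0, 25, -0.748, -0.398, 0, 0, 0, 0, 25, -0.748, -0.398, 0, 0, 0, 0, 25, -0.748, -0.398, 0, 0, 0, 0, 25, -0.748, -0.398, 0, 0, 0, 0, 25, 0, 0, 0, 0, 0, 0, 25, 0, 0, 0, 0, 0, 0, 25])

```text
clock: 10.85
eef_pos: [527.7, -200.4, 149.8]
tool_rot: [-3.141, -0.001, 2.269]
force: [1.4, 1.0, -0.3]
width: 34.6
gripper_force: 59.7
```

Then release, retreat up and away toward the robot's near side, and check.

Scaled: -40 mm is -0.8, -30 mm is -0.6.

Request:
step_hand(offsets=[0, 0, 0.5, 0, 0, 0, 25, 0, 0, 0.5, 0, 0, 0, 25, 0, 0, 0.4, 0, 0, 0, 25, 0, 0, 0, 0, 0, 0, 25, 0, 0, 0, 0, 0, 0, 60, 0, 0, 0, 0, 0, 0, 60, 0, 0, 0, 0, 0, 0, 60, 0, 0, 0, 0, 0, 0, 60, 0, 0, -0.6, 0, 0, 0, 60, 0, 0, -0.8, 0, 0, 0, 60, 0, 0, -0.6, 0, 0, 0, 60, 0, 0, 0, 0, 0, 0, 60])

```text
clock: 12.05
eef_pos: [531.4, -200.6, 185.0]
tool_rot: [3.137, 0.008, 2.271]
force: [0.5, -0.2, -0.4]
width: 59.9
gripper_force: 0.0
```

Request:
step_hand(offsets=[0.72, 0.52, -0.1, 0, 0, 0, 60, 0.72, 0.52, -0.1, 0, 0, 0, 60, 0.72, 0.52, -0.1, 0, 0, 0, 60, 0.72, 0.52, -0.1, 0, 0, 0, 60, 0.72, 0.52, -0.1, 0, 0, 0, 60, 0, 0, 0, 0, 0, 0, 60, 0, 0, 0, 0, 0, 0, 60])

```text
clock: 12.75
eef_pos: [511.3, 23.3, 205.1]
tool_rot: [-3.141, -0.0, 2.275]
force: [0.8, -0.4, -0.4]
width: 59.7
gripper_force: 0.0
```

```bash
python3 - <<'E'
from h import *
t=camrig.get_image('top')[130:260,80:420];s=camrig.get_image('scene')
cv2.imwrite('pics/m4.png',np.vstack([s,cv2.resize(t,(512,196))]))
E
```

```text
(no output)
```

View pics/m4.png

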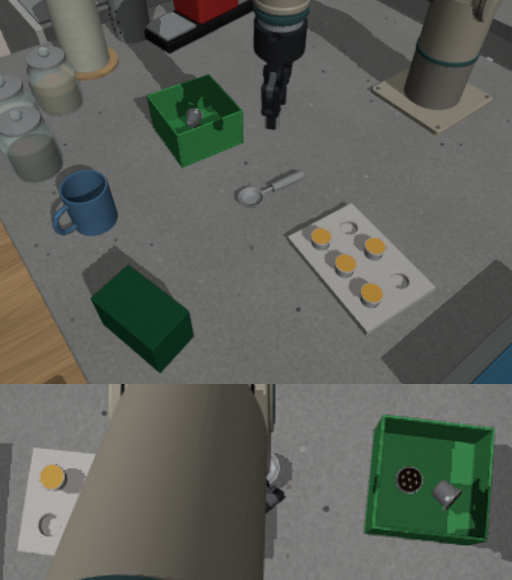

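Both used pods are in the tub, at (409,480) and (446,494). All four gold pods stand in their pockets, the two used pockets are empty, and the spoon has not moved.

```bash
python3 -c "
from cell import ctrl, camrig, read_state
print(ctrl.finish_job())"
```

```text
the job is handed in; nothing more can be done
None
```

Both used pods are in the green tub, the four fresh pods still stand in their pockets, the spoon was not touched, and the job is handed in at about 13 s on the robot's clock.

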